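# Open the lye bottle under its splash cover

## Robot

A 6-joint arm with a two-finger parallel gripper is mounted at the origin on the work surface. World frame = base frame: x ahead of the robot, y to its left, z up, the work surface at z = 0. Lengths are in mm, angles in rad, forces in N, time in s.
With the tool pointing down it reaches from about 350 to 775 mm from the base axis. Payload 7.3 kg.
Tool frame: the origin (TCP) lies at the very end of the fingers, on their centre line; the grasp point (between the pads) lies 19 mm behind it; z points along the fingers, y is the line along which they close (so a half turn about z gives the same grasp; the last joint's range is limited). The gripper opens to 92 mm and grips with 3 to 60 N. Pads are 19 mm wide; open, the fingers measure 130 mm over their backs; the gripper's body (75 mm by 190 mm) begins 47 mm behind the grasp point.
Start: joints at [-0.146, 0.342, 1.524, -0, 1.275, -0.146], TCP at [525.019, 0.019, 226.741] pointing down, gripper open.
Joint ranges: [-2.53, 2.53], [-0.77, 2.02], [0.04, 2.7], [-1, 4.14], [0.28, 2.66], [-3.11, 3.11]. Speed limits (rad/s): [2.57, 2.57, 3.14, 3.14, 3.14, 3.14].

## Interface

Orientations are given as [roll, pitch, yaw] about the fixed x, y, z axes, in that order (R = Rz(yaw) Ry(pitch) Rx(roll)).
In Python, from plant import bot gives the robot as it stands.
- The arm moves only by the tool jog_arm, never from a script. Its argument "targets" is a list of rows, each an object with "xyz": the shift along the tool's x, y, z as a fraction of full scale, a list of three; "spin": the turn about the tool's z as a fraction of full scale. In form: [{"xyz": [x, y, z], "spin": spin}, ...]. A call has exactly 10 rows; each row shifts and turns the commanded pose from where the row before left it, along the tool's axes as they then stand; what a row does not reach is not made up. Full scale, the value 1, is 80 mm for a shift and 0.1 rad for a turn. A row lasts 1/8 s, in which the tool goes at most 62.5 mm and 10.7 degrees, less where a joint would pass 70% of its speed; a pose out of reach is approached as far as the arm can. A call with a number of a shift or a turn outside -1 to 1 is refused whole. A call with a gripper value outside its range is refused whole. "gripper" is the opening in per cent of the stroke, from 0 (shut) to 100 (fully open), set as the call begins (left out, the last holds). The fingers move at their own pace and stop on an object; the grip force is fixed at half the most. Time passes only in rows, so rows that do not move let the fingers close, or fill a call up. It gives the time, the measured TCP pose, the force, the opening and the grip force at its end, in the units of the state.
- bot.get_obs(): the state, without advancing time (a new reading comes with each control period).
- bot.capture(name): name is "scene" or "side" or "wrist"; returns the picture (400x640x3 uint8, blue, green, red); there is no depth.
- bot.get_calibration(name): a dict with "vfov" (degrees; the focal length in pixels is half the picture's height over the tangent of half this angle, whatever the lens; pixels are square), "cx", "cy" (the principal point, pixels), "eye" and "rotation" of the camera in the world. Camera axes: x right, y down, z forward; pixel columns grow to the right and rows downward; lengths in mm; the calibration is good to about 2 mm. The wrist camera is an equidistant fisheye: a pixel r from the principal point sees the ray r / f radians off the axis. A picture is of the moment at which its call begins: read the wrist's pose just before it. get_calibration takes no time and is no camera call; for the wrist camera it gives the pose at the moment of the call.
- bot.close_job(): hands the job in; it is judged then, once.
The state is a dict: "time": time; "joint_positions": joint angles; "dq": joint speeds; "tau": joint torques, N m; "tool_pos": TCP position; "tcp_rot": TCP orientation; "contact_force": force on the tool from outside, world axes, zero at the start; "moment": the same for the moment, N m; "grip_width": finger opening in mm; "finger_force": force on a finger pad.
Only numpy, scipy, OpenCV 4.12 (cv2) and the standard library are available. Lean on these libraries where they do the work, as an engineer would, in place of code of your own. Each camera call takes 0.05 s, during which the arm holds its last target. There are 200 camera calls.

## Task

Swing the clear splash cover of the lye tray right open and let it down gently onto its back stop, where it stays. Then press the push-and-turn safety cap of the tall bottle down, twist it counter-clockwise until it comes free and lift it off, and keep hold of it: the program finishes while the gripper holds the cap still and upright, some 6 cm clear above the middle of the open mouth, so that any grains fall back in. The bottle stays standing in its well; the squat jar beside it, the soap and the jug are left where they are.

Things in the scene. Friction and masses are not known exactly. Their poses are not given: they have to be found in the camera images.
- cover (a joint): Opening angle of the clear cover, rad: 0 shut, 1.75 (100 degrees) on its back stop. Hollow hood of 4 mm clear sheet, 270 wide (x) x 180 deep x 110 mm high, 0.4 to 0.6 kg, hinged on the tray's rear (+y) rim. Let go before about 0.9 rad it falls shut, after that it falls open and slams, so carry it all the way; on the stop it stays by its weight.
- cover_handle (a point): Middle of the cover's steel bar handle: round, 10 mm thick, along the tray's x, 112 mm free between its posts, 40 mm off the cover's front (-y) wall, 20 mm below its roof; free below and in front. 140 mm above the bench when shut, 250 mm when open (then on top, wall 40 mm below it). Pinched from above, the bar turns between the fingers as the cover swings.
- cover_hinge (a point): Middle of the hinge line on the tray's rear rim, 50 mm above the bench. x is the hinge line, z up. With the cover shut the handle is at y -220, z +90 mm in this frame; at angle a at y = -220 cos a + 90 sin a, z = 220 sin a + 90 cos a.
- tray: Grey spill tray fixed to the bench, 270 x 180 x 50 mm; origin under its middle, z up, hinge on its +y side. Two square wells 22 mm deep at x -60 and +60 mm: the tall bottle is in one, the squat jar in the other; which varies.
- cap_center (a point): Centre (half-way up) of the tall bottle's round ribbed black cap, 54 mm across, 27 mm high, about 50 g, axis z. Catches lock it. Pressed 6 mm down onto a hard stop (spring 4 N at rest, 9 N there; push 10 to 18 N) and held down, it turns counter-clockwise from above; turned 35 to 85 degrees (aim at 60) it lifts off. The bottle's shoulder is 31 mm below this point.
- bottle_mouth (a point): Centre of the mouth's rim of the tall white bottle, 118 mm above its underside, 123 mm above the bench; z up, x along the tray's. Body 80 x 80 mm, 0.5 to 0.9 kg, loose in its well with 1 to 2 mm play, so it cannot turn. The locked cap's centre is 1 mm below this point (7 mm when pressed).
- jar_center (a point): Centre of the squat white jar with a flat, wider black lid (68 mm), 80 x 80 x 77 mm, in the tray's other well. Leave alone.
- soap_center (a point): Centre of a scored loaf of soap, 120 x 70 x 50 mm, on the bench on the tray's front (-y) side. Leave alone.
- jug_center (a point): Centre of a steel jug, 92 mm across without handle, 100 mm high, on the bench behind the tray. Leave alone.

How it is judged (in metres and radians):
On the way, in this order (a step that is already met when the one before it is completed fails the run):
1. the cover rests open on its back stop (value of joint cover above 1.68 rad and velocity of joint cover below 0.1 rad/s), for 0.2 s.
2. the cap is pressed down on the bottle (z of cap_center in the frame of bottle_mouth below -0.004 m and horizontal distance between cap_center and bottle_mouth below 0.006 m), for 0.1 s.
3. the cap is turned free of its catches, still on the neck (angle between the x axis of cap_center and the x axis of bottle_mouth, either way round above 0.5 rad and z of cap_center in the frame of bottle_mouth below 0.012 m and horizontal distance between cap_center and bottle_mouth below 0.008 m), for 0.02 s.
At the end, for the whole second after the job is handed in: Cover resting on its back stop (over 1.65 rad). Cap still, held by the fingers alone, upright within 0.3 rad, its centre 43.5 to 150 mm above the mouth and within 30 mm of its axis. Bottle upright in its well; bottle and jar within 10 mm of their starts, soap and jug within 20 mm (value of joint cover above 1.65 rad and z of cap_center in the frame of bottle_mouth between 0.0435 and 0.15 m and horizontal distance between cap_center and bottle_mouth below 0.03 m and angle between cap_center's own z axis and vertical below 0.3 rad and linear speed of cap below 0.03 m/s and contact force between the fingers and cap above 1 N and contact force between cap and bottle below 0.1 N and contact force between cap and tray below 0.1 N and angle between bottle_mouth's own z axis and vertical below 0.06 rad and distance of each of bottle_mouth, jar_center from where it was at the start of the episode below 0.01 m and distance of each of soap_center, jug_center from where it was at the start of the episode below 0.02 m); the arm keeps its last pose, push and grip.
It fails at once if the cover slams onto its stop (value of joint cover above 1.6 rad and velocity of joint cover above 1.5 rad/s).
It fails at once if the bottle is pulled up or tipped (angle between bottle_mouth's own z axis and vertical above 0.15 rad or distance of bottle_mouth from where it was at the start of the episode above 0.02 m).
It fails at once if the jar is disturbed (distance of jar_center from where it was at the start of the episode above 0.02 m).
It fails at once if the soap or the jug is disturbed (distance of any of soap_center, jug_center from where it was at the start of the episode above 0.03 m).
It also fails if it takes over 58 s, if anything falls off the work surface, if the arm or the gripper's body presses on something with over 40 N, if the wrist force passes 120 N, or if a joint passes its speed limit or range.

## Working session

There is one attempt and no reset: what is moved stays moved. The work goes in short steps, Python scripts to look and compute and a tool call to move; the robot and the scene stay as the last step left them, time stands still between calls to the robot, and variables do not carry over. Pictures are saved under pics/ and viewed, at most 10 in all, crops included, and the job is handed in when it is done.

Besides the shell and the picture viewer there is one more tool, called after "Emit:" as name([rows], argument=value, ...), one row to a line, values as JSON. jog_arm: Moves the arm, as the interface text tells. Shift numbers are shares of 80 mm and turn numbers shares of 0.1 rad, none past 1 either way. Its arguments: {"type":"object","properties":{"targets":{"type":"array","items":{"type":"object","properties":{"xyz":{"type":"array","items":{"type":"number"}},"spin":{"type":"number"}}}},"gripper":{"type":"number"}},"required":["targets"]}

```bash
mkdir -p pics; python3 - <<'E'
from plant import bot
import cv2
for n in ["scene","side"]:
    im=bot.capture(n); cv2.imwrite(f"pics/{n}0.png",im)
    print(n,bot.get_calibration(n))
o=bot.get_obs();print(o)
print(bot.get_calibration("wrist"))
E
```

```text
scene {'vfov': 42.62451923584583, 'cx': 323.0409228406624, 'cy': 211.668897614322, 'eye': array([1110.64935587,  885.98367306,  939.46768275]), 'rotation': array([-2.2330634 , -0.01924067,  2.55782875])}
side {'vfov': 43.7851490009233, 'cx': 308.9626273291305, 'cy': 200.24463601805195, 'eye': array([-340.32618951,  156.97489521, 1016.73253827]), 'rotation': array([-2.38837934, -0.01427174, -1.71642037])}
{'time': 0.1, 'joint_positions': array([-1.46017671e-01,  3.42650593e-01,  1.52491517e+00,  2.07286258e-05,
        1.27537257e+00, -1.46001915e-01]), 'dq': array([-0.00086427, -0.00246584, -0.00249674,  0.00038401,  0.00026266,
       -0.00152635]), 'tau': array([ 1.49919495e-03, -4.32001984e+01, -2.44694173e+01,  7.19219679e-02,
        5.25739230e-02, -9.79429342e-05]), 'tool_pos': array([5.24649052e+02, 7.09688475e-02, 2.26117928e+02]), 'tcp_rot': array([-3.14026417e+00, -2.15386162e-04,  1.57077438e+00]), 'contact_force': array([-0.23905597, -0.00129182, -0.26803816]), 'moment': array([ 0.01893784, -0.02096856,  0.02256036]), 'finger_force': 0.0, 'grip_width': 92.02538873257723}
{'vfov': 65.70646984690485, 'cx': 315.6993016898763, 'cy': 200.92956439545853, 'eye': array([524.15132116,  68.37447741, 383.7628573 ]), 'rotation': array([ 2.88314134e+00,  2.22307219e-03, -2.52658954e-04])}
```

View pics/scene0.png

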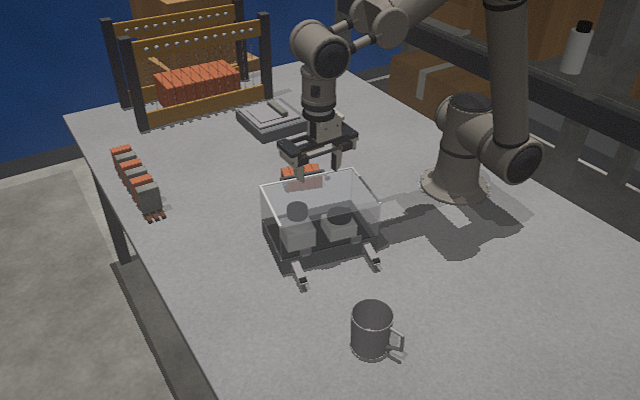

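View pics/side0.png

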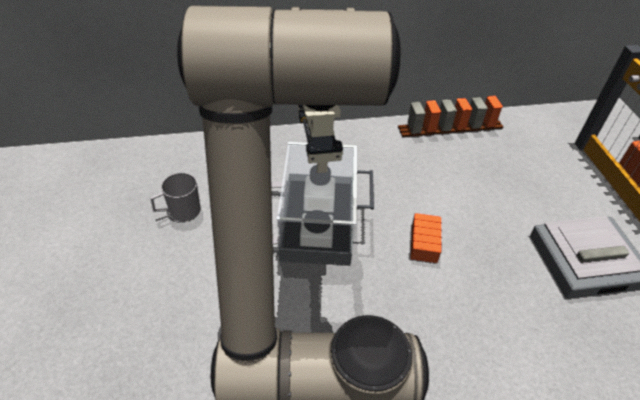

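```bash
python3 - <<'E'
from plant import bot
import cv2,numpy as np
a=cv2.imread("pics/side0.png")[135:270,265:385]; b=cv2.imread("pics/scene0.png")[165:290,255:388]
A=cv2.resize(a,None,fx=3,fy=3,interpolation=2);B=cv2.resize(b,None,fx=3,fy=3,interpolation=2)
c=np.zeros((405,760,3),np.uint8);c[:A.shape[0],:A.shape[1]]=A;c[:B.shape[0],361:760]=B[:,:399]
cv2.imwrite("pics/c1.png",cv2.convertScaleAbs(c,alpha=1.3,beta=20))
im=bot.capture("wrist");cv2.imwrite("pics/w1.png",im)
E
```

```text
(no output)
```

View pics/c1.png

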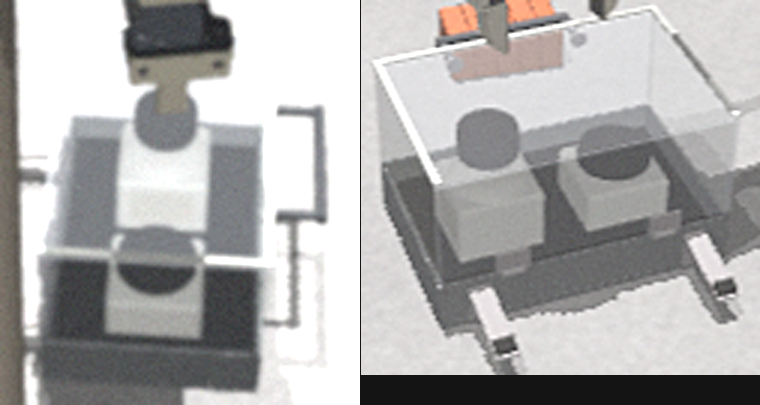

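View pics/w1.png

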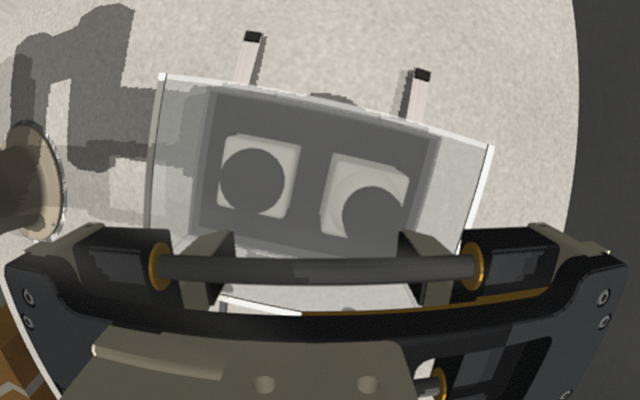

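```bash
cat > h.py <<'E'
from plant import bot
import numpy as np
from scipy.spatial.transform import Rotation as R
def proj(cal,P,fish=False):
    M=R.from_euler('xyz',cal['rotation']).as_matrix(); p=(np.asarray(P,float)-cal['eye'])@M
    f=200/np.tan(np.radians(cal['vfov']/2))
    if fish:
        r=np.hypot(p[:,0],p[:,1]); t=np.arctan2(r,p[:,2]); q=p[:,:2]/r[:,None]*t[:,None]*f
    else: q=p[:,:2]/p[:,2:]*f
    return q+[cal['cx'],cal['cy']]
def tray(s,P):
    P=np.asarray(P,float); c,n=np.cos(s[2]),np.sin(s[2])
    return np.c_[P[:,0]*c-P[:,1]*n+s[0],P[:,0]*n+P[:,1]*c+s[1],P[:,2]]
E
python3 - <<'E'
from h import *
from scipy.optimize import least_squares
D=[("wrist",[(-135,90,160,163,77),(135,90,160,490,150),(60,0,135.5,372,215),(-60,0,82,252,180)]),
("side",[(60,0,135.5,320,172),(-135,90,160,278,219),(-135,-90,160,356,222.5),(135,90,160,290,144),(135,-90,160,357,148),(61,-130,140,371.7,171.5),(-61,-130,140,371.7,207)]),
("scene",[(135,-90,160,260,186),(-135,-90,160,353,168.5),(-135,90,160,381,202.5),(135,90,160,281,225),(60,0,135.5,297,207)])]
cal={n:bot.get_calibration(n) for n,_ in D}
def res(s):
    return np.concatenate([(proj(cal[n],tray(s,[d[:3] for d in p]),n=="wrist")-[d[3:] for d in p]).ravel() for n,p in D])
r=least_squares(res,[560,100,0],loss='soft_l1',x_scale=[10,10,.1])
print(r.x); 
for n,p in D: print(n,(proj(cal[n],tray(r.x,[d[:3] for d in p]),n=="wrist")-[d[3:] for d in p]).round(1).tolist())
print(tray(r.x,[(0,-130,140),(60,0,122),(0,90,50),(0,130,250)]))
E
```

```text
[ 5.14843011e+02 -6.96886833e+00 -2.15281034e-01]
wrist [[-3.8, -1.3], [1.7, -0.4], [1.6, 11.2], [-2.9, 4.4]]
side [[0.5, -1.0], [-1.3, 0.8], [-0.0, 2.2], [-1.6, -1.2], [-0.5, -1.4], [-0.3, 0.9], [0.5, 0.6]]
scene [[-0.8, -0.7], [-0.1, -1.8], [0.5, 0.8], [-1.5, 1.2], [0.3, -0.6]]
[[ 487.07215344 -133.96800002  140.        ]
 [ 573.45799522  -19.78618737  122.        ]
 [ 534.06898991   80.95360746   50.        ]
 [ 542.61386927  120.03026336  250.        ]]
```

Emit:
jog_arm([
  {"xyz": [-0.35, -0.1, 0], "spin": 0},
  {"xyz": [-0.35, -0.1, 0], "spin": 0},
  {"xyz": [-0.35, -0.1, 0], "spin": 0},
  {"xyz": [-0.35, -0.1, 0], "spin": 0},
  {"xyz": [-0.275, -0.07, 0], "spin": 0},
  {"xyz": [0, 0, 0.1], "spin": 1},
  {"xyz": [0, 0, 0.1], "spin": 1},
  {"xyz": [0, 0, 0.1], "spin": 1},
  {"xyz": [0, 0, 0], "spin": 1},
  {"xyz": [0, 0, 0], "spin": 1},
], gripper=28)

```text
time: 1.4
tool_pos: [487.2, -133.9, 202.3]
tcp_rot: [-3.141, 0.0, 1.067]
contact_force: [-0.4, 0.4, 0.8]
grip_width: 25.9
finger_force: 0.0
```

Emit:
jog_arm([
  {"xyz": [0, 0, 0], "spin": 1},
  {"xyz": [0, 0, 0], "spin": 1},
  {"xyz": [0, 0, 0], "spin": 1},
  {"xyz": [0, 0, 0], "spin": 1},
  {"xyz": [0, 0, 0], "spin": 1},
  {"xyz": [0, 0, 0], "spin": 1},
  {"xyz": [0, 0, 0], "spin": 1},
  {"xyz": [0, 0, 0], "spin": 1},
  {"xyz": [0, 0, 0], "spin": 1},
  {"xyz": [0, 0, 0], "spin": 1},
])

```text
time: 2.65
tool_pos: [487.2, -133.9, 202.5]
tcp_rot: [-3.141, 0.001, 0.068]
contact_force: [0.2, -0.8, 0.1]
grip_width: 25.5
finger_force: 0.0
```

Emit:
jog_arm([
  {"xyz": [0, 0, 0], "spin": 1},
  {"xyz": [0, 0, 0], "spin": 1},
  {"xyz": [0, 0, 0], "spin": 0.86},
  {"xyz": [0, 0, 0], "spin": 0},
  {"xyz": [0, 0, 0], "spin": 0},
  {"xyz": [0, 0, 0], "spin": 0},
  {"xyz": [0, 0, 0], "spin": 0},
  {"xyz": [0, 0, 0], "spin": 0},
  {"xyz": [0, 0, 0], "spin": 0},
  {"xyz": [0, 0, 0], "spin": 0},
])

```text
time: 3.9
tool_pos: [487.4, -134.0, 202.8]
tcp_rot: [-3.142, -0.0, -0.215]
contact_force: [-0.0, 0.2, -0.2]
grip_width: 25.9
finger_force: 0.0
```

```bash
python3 - <<'E'
from h import *
import cv2
o=bot.get_obs();print(o['time'],o['tool_pos'],o['tcp_rot'],o['joint_positions'].round(2),o['grip_width'])
cal=bot.get_calibration("wrist");print(cal)
im=bot.capture("wrist")
s=[514.8,-7,-.2153]
P=tray(s,[(-56,-130,140),(56,-130,140),(0,-130,140),(-135,-90,160),(135,-90,160),(60,0,135.5),(135,90,160)])
print(proj(cal,P,True).round(0).tolist())
cv2.imwrite("pics/w2.png",cv2.resize(im,(800,500),interpolation=2))
E
```

```text
3.9 [ 487.44859311 -133.97640707  202.75883847] [-3.14159044e+00 -1.86329950e-04 -2.15127728e-01] [-0.42  0.33  1.62  0.    1.2   1.37] 25.871739820988882
{'vfov': 65.70646984690485, 'cx': 315.6993016898763, 'cy': 200.92956439545853, 'eye': array([ 553.75202168, -148.93286671,  360.37836551]), 'rotation': array([ 2.88192045e+00,  3.81966992e-05, -1.78619416e+00])}
[[315.0, 280.0], [315.0, 138.0], [315.0, 214.0], [270.0, 365.0], [254.0, 23.0], [152.0, 139.0], [54.0, 63.0]]
```

View pics/w2.png

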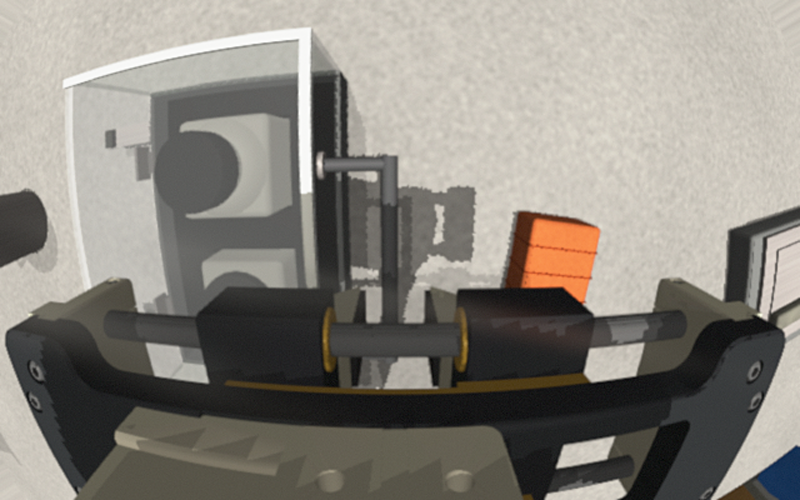

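Emit:
jog_arm([
  {"xyz": [0, -0.025, 0.1], "spin": 0},
  {"xyz": [0, 0, 0.2], "spin": 0},
  {"xyz": [0, 0, 0.2], "spin": 0},
  {"xyz": [0, 0, 0.2], "spin": 0},
  {"xyz": [0, 0, 0.15], "spin": 0},
  {"xyz": [0, 0, 0.1], "spin": 0},
  {"xyz": [0, 0, 0.07], "spin": 0},
  {"xyz": [0, 0, 0], "spin": 0},
  {"xyz": [0, 0, 0], "spin": 0},
  {"xyz": [0, 0, 0], "spin": 0},
])

```text
time: 5.2
tool_pos: [488.1, -132.1, 121.5]
tcp_rot: [3.141, -0.001, -0.215]
contact_force: [-0.6, -0.2, 0.2]
grip_width: 25.7
finger_force: 0.0
```

Emit:
jog_arm([
  {"xyz": [0, 0, 0], "spin": 0},
  {"xyz": [0, 0, 0], "spin": 0},
  {"xyz": [0, 0, 0], "spin": 0},
  {"xyz": [0, 0, 0], "spin": 0},
  {"xyz": [0, 0, 0], "spin": 0},
  {"xyz": [0, 0, 0], "spin": 0},
  {"xyz": [0, 0, 0], "spin": 0},
  {"xyz": [0, 0, 0], "spin": 0},
  {"xyz": [0, 0, 0], "spin": 0},
  {"xyz": [0, 0, 0], "spin": 0},
], gripper=0)

```text
time: 6.45
tool_pos: [488.2, -130.8, 121.2]
tcp_rot: [-3.14, -0.0, -0.215]
contact_force: [1.6, 5.4, 1.4]
grip_width: 9.0
finger_force: 30.0
```

```bash
python3 - <<'E'
from h import *
import numpy as np
# arc increments, tool y=-tray y, tool z=down; min-jerk in 40 rows
n=40;t=np.linspace(0,1,n+1);a=1.75*(0.75*(3*t**2-2*t**3)+0.25*t)
y=-220*np.cos(a)+90*np.sin(a);z=220*np.sin(a)+90*np.cos(a)
for i in range(n): print(i,a[i+1].round(3),(-(y[i+1]-y[i])/80).round(3),(-(z[i+1]-z[i])/80).round(3))
E
```

```text
0 0.013 -0.015 -0.037
1 0.031 -0.021 -0.049
2 0.054 -0.028 -0.061
3 0.081 -0.035 -0.071
4 0.111 -0.042 -0.08
5 0.145 -0.05 -0.089
6 0.183 -0.059 -0.095
7 0.224 -0.068 -0.101
8 0.268 -0.077 -0.105
9 0.314 -0.087 -0.108
10 0.363 -0.097 -0.109
11 0.415 -0.107 -0.109
12 0.468 -0.117 -0.107
13 0.523 -0.126 -0.104
14 0.579 -0.135 -0.099
15 0.637 -0.144 -0.093
16 0.696 -0.152 -0.086
17 0.755 -0.158 -0.078
18 0.815 -0.164 -0.069
19 0.875 -0.169 -0.059
20 0.935 -0.172 -0.049
21 0.995 -0.174 -0.038
22 1.054 -0.174 -0.028
23 1.113 -0.173 -0.017
24 1.171 -0.171 -0.007
25 1.227 -0.168 0.003
26 1.282 -0.163 0.012
27 1.335 -0.157 0.02
28 1.387 -0.15 0.027
29 1.436 -0.142 0.033
30 1.482 -0.133 0.038
31 1.526 -0.124 0.041
32 1.567 -0.114 0.043
33 1.605 -0.103 0.044
34 1.639 -0.092 0.043
35 1.67 -0.081 0.041
36 1.696 -0.069 0.038
37 1.719 -0.058 0.033
38 1.737 -0.046 0.028
39 1.75 -0.034 0.021
```

Emit:
jog_arm([
  {"xyz": [0, -0.03, -0.037], "spin": 0},
  {"xyz": [0, -0.026, -0.049], "spin": 0},
  {"xyz": [0, -0.028, -0.061], "spin": 0},
  {"xyz": [0, -0.035, -0.071], "spin": 0},
  {"xyz": [0, -0.042, -0.08], "spin": 0},
  {"xyz": [0, -0.05, -0.089], "spin": 0},
  {"xyz": [0, -0.059, -0.095], "spin": 0},
  {"xyz": [0, -0.068, -0.101], "spin": 0},
  {"xyz": [0, -0.077, -0.105], "spin": 0},
  {"xyz": [0, -0.087, -0.108], "spin": 0},
])

```text
time: 7.7
tool_pos: [496.3, -93.1, 185.8]
tcp_rot: [3.14, -0.0, -0.215]
contact_force: [-2.0, -5.5, 2.0]
grip_width: 9.1
finger_force: 30.0
```

Emit:
jog_arm([
  {"xyz": [0, -0.09, -0.109], "spin": 0},
  {"xyz": [0, -0.105, -0.109], "spin": 0},
  {"xyz": [0, -0.117, -0.107], "spin": 0},
  {"xyz": [0, -0.126, -0.104], "spin": 0},
  {"xyz": [0, -0.135, -0.099], "spin": 0},
  {"xyz": [0, -0.144, -0.093], "spin": 0},
  {"xyz": [0, -0.152, -0.086], "spin": 0},
  {"xyz": [0, -0.158, -0.078], "spin": 0},
  {"xyz": [0, -0.164, -0.069], "spin": 0},
  {"xyz": [0, -0.169, -0.059], "spin": 0},
])

```text
time: 8.95
tool_pos: [519.6, 14.4, 259.0]
tcp_rot: [-3.141, -0.001, -0.215]
contact_force: [-2.0, -2.6, 5.0]
grip_width: 8.6
finger_force: 30.0
```

Emit:
jog_arm([
  {"xyz": [0, -0.172, -0.049], "spin": 0},
  {"xyz": [0, -0.174, -0.038], "spin": 0},
  {"xyz": [0, -0.174, -0.028], "spin": 0},
  {"xyz": [0, -0.173, -0.017], "spin": 0},
  {"xyz": [0, -0.171, -0.007], "spin": 0},
  {"xyz": [0, -0.168, 0.003], "spin": 0},
  {"xyz": [0, -0.163, 0.012], "spin": 0},
  {"xyz": [0, -0.157, 0.02], "spin": 0},
  {"xyz": [0, -0.15, 0.027], "spin": 0},
  {"xyz": [0, -0.142, 0.033], "spin": 0},
])

```text
time: 10.2
tool_pos: [547.7, 142.9, 261.1]
tcp_rot: [-3.141, 0.001, -0.215]
contact_force: [-3.9, 0.6, -1.5]
grip_width: 8.6
finger_force: 30.0
```

Emit:
jog_arm([
  {"xyz": [0, -0.133, 0.038], "spin": 0},
  {"xyz": [0, -0.124, 0.041], "spin": 0},
  {"xyz": [0, -0.114, 0.043], "spin": 0},
  {"xyz": [0, -0.103, 0.044], "spin": 0},
  {"xyz": [0, -0.092, 0.043], "spin": 0},
  {"xyz": [0, -0.081, 0.041], "spin": 0},
  {"xyz": [0, -0.069, 0.038], "spin": 0},
  {"xyz": [0, -0.058, 0.033], "spin": 0},
  {"xyz": [0, -0.046, 0.028], "spin": 0},
  {"xyz": [0, -0.034, 0.021], "spin": 0},
])

```text
time: 11.45
tool_pos: [562.6, 208.8, 231.7]
tcp_rot: [-3.142, -0.001, -0.215]
contact_force: [-1.3, 0.9, -1.3]
grip_width: 9.0
finger_force: 30.0
```

Emit:
jog_arm([
  {"xyz": [0, -0.02, 0.012], "spin": 0},
  {"xyz": [0, -0.02, 0.012], "spin": 0},
  {"xyz": [0, -0.02, 0.012], "spin": 0},
  {"xyz": [0, 0, 0], "spin": 0},
  {"xyz": [0, 0, 0], "spin": 0},
  {"xyz": [0, 0, 0], "spin": 0},
  {"xyz": [0, 0, 0], "spin": 0},
  {"xyz": [0, 0, 0], "spin": 0},
  {"xyz": [0, 0, 0], "spin": 0},
  {"xyz": [0, 0, 0], "spin": 0},
])

```text
time: 12.7
tool_pos: [562.7, 209.0, 231.5]
tcp_rot: [3.135, -0.001, -0.217]
contact_force: [-11.6, -17.3, 15.7]
grip_width: 8.8
finger_force: 30.0
```

Emit:
jog_arm([
  {"xyz": [0, 0.06, -0.036], "spin": 0},
  {"xyz": [0, 0, 0], "spin": 0},
  {"xyz": [0, 0, 0], "spin": 0},
  {"xyz": [0, 0, 0], "spin": 0},
  {"xyz": [0, 0, -0.1], "spin": 0},
  {"xyz": [0, 0, -0.2], "spin": 0},
  {"xyz": [0, 0, -0.25], "spin": 0},
  {"xyz": [0, 0, -0.25], "spin": 0},
  {"xyz": [0, 0, -0.1], "spin": 0},
  {"xyz": [0, 0, 0], "spin": 0},
], gripper=28)

```text
time: 13.95
tool_pos: [562.4, 208.9, 304.1]
tcp_rot: [-3.141, -0.001, -0.215]
contact_force: [-0.8, 0.2, -0.5]
grip_width: 25.5
finger_force: 0.0
```

Emit:
jog_arm([
  {"xyz": [0.1, 0.3, 0], "spin": 0},
  {"xyz": [0.1, 0.35, 0], "spin": 0},
  {"xyz": [0.1, 0.4, 0], "spin": 0},
  {"xyz": [0.1, 0.4, 0], "spin": 0},
  {"xyz": [0.1, 0.4, 0], "spin": 0},
  {"xyz": [0.1, 0.4, 0], "spin": 0},
  {"xyz": [0.1, 0.35, 0.1], "spin": 0},
  {"xyz": [0.05, 0.1, 0.2], "spin": 0},
  {"xyz": [0, 0, 0.3], "spin": -1},
  {"xyz": [0, 0, 0.2], "spin": -1},
])

```text
time: 15.2
tool_pos: [574.0, -14.3, 237.1]
tcp_rot: [-3.141, 0.003, -0.012]
contact_force: [0.0, 0.2, 0.4]
grip_width: 25.4
finger_force: 0.0
```

Emit:
jog_arm([
  {"xyz": [0, 0, 0], "spin": -1},
  {"xyz": [0, 0, 0], "spin": -1},
  {"xyz": [0, 0, 0], "spin": -1},
  {"xyz": [0, 0, 0], "spin": -1},
  {"xyz": [0, 0, 0], "spin": -1},
  {"xyz": [0, 0, 0], "spin": -1},
  {"xyz": [0, 0, 0], "spin": -1},
  {"xyz": [0, 0, 0], "spin": -1},
  {"xyz": [0, 0, 0], "spin": -0.5},
  {"xyz": [0, 0, 0], "spin": 0},
], gripper=100)

```text
time: 16.45
tool_pos: [574.4, -14.1, 238.5]
tcp_rot: [-3.14, 0.001, 0.835]
contact_force: [-0.9, -0.4, 0.0]
grip_width: 92.2
finger_force: 0.0
```

```bash
python3 - <<'E'
from h import *
import cv2
o=bot.get_obs();print(o['time'],o['tool_pos'],o['tcp_rot'],o['joint_positions'].round(2),o['grip_width'])
cal=bot.get_calibration("wrist")
im=bot.capture("wrist");sc=bot.capture("scene")
np.save("cal3.npy",cal,allow_pickle=True)
s=[514.8,-7,-.2153]
P=tray(s,[(60,0,135.5),(-60,0,82)])
print(proj(cal,P,True).round(0).tolist(),proj(bot.get_calibration("scene"),P).round(0).tolist())
c=np.zeros((600,800,3),np.uint8)
c[:400,:640]=im; k=cv2.resize(sc[130:300,230:400],None,fx=1.17,fy=1.17);c[400:599,:k.shape[1]]=k[:199]
cv2.imwrite("pics/w3.png",c);cv2.imwrite("pics/raw3.png",im);cv2.imwrite("pics/sc3.png",sc)
E
```

```text
16.45 [574.3856303  -14.1462684  238.50119049] [-3.13983234e+00  7.51217748e-04  8.35074692e-01] [-0.16  0.43  1.36  0.    1.36  0.58] 92.17478502271817
[[320.0, 205.0], [227.0, 243.0]] [[297.0, 206.0], [339.0, 213.0]]
```

View pics/w3.png

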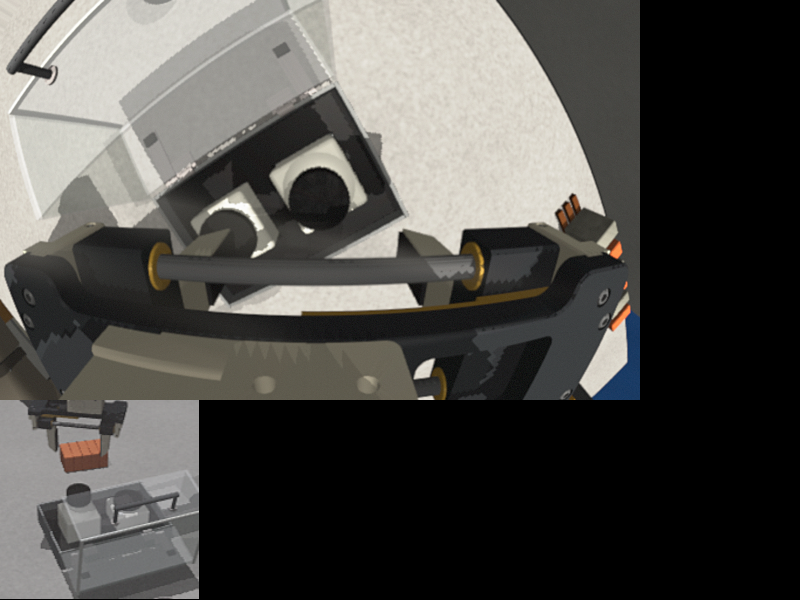

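```bash
python3 - <<'E'
import cv2,numpy as np
im=cv2.imread("pics/raw3.png")[135:245,255:395]; sc=cv2.imread("pics/sc3.png")[185:245,265:335]
a=cv2.resize(im,None,fx=4,fy=4,interpolation=2);b=cv2.resize(sc,None,fx=3,fy=3,interpolation=2)
c=np.zeros((440,780,3),np.uint8);c[:440,:560]=cv2.convertScaleAbs(a,alpha=2,beta=20);c[:180,565:775]=cv2.convertScaleAbs(b,alpha=1.5)
cv2.imwrite("pics/c3.png",c)
E
```

```text
(no output)
```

View pics/c3.png

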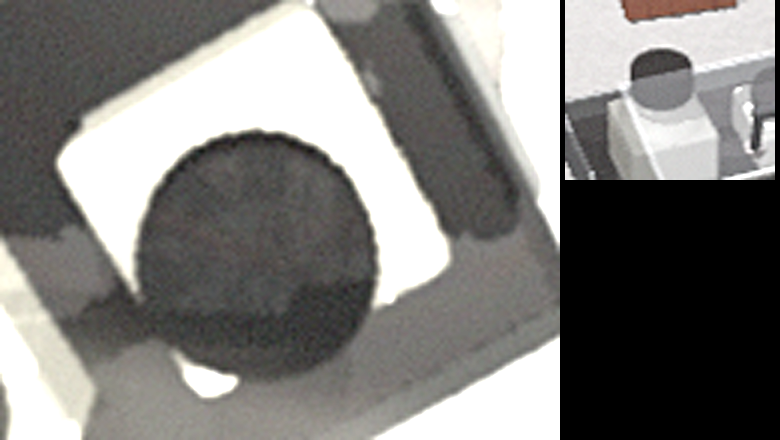

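```bash
python3 - <<'E'
from h import *
from scipy.optimize import least_squares
c3=np.load("cal3.npy",allow_pickle=True).item()
c2=dict(c3,eye=np.array([553.752,-148.933,360.378]),rotation=np.array([2.88192045,3.8e-05,-1.78619416]))
obs=[(c3,True,(319.2,199)),(c2,True,(158,137)),(bot.get_calibration("scene"),False,(297,205.7))]
for sel in ([0],[1],[2],[0,1,2]):
    f=lambda q:np.concatenate([(proj(obs[i][0],[[q[0],q[1],135.5]],obs[i][1])-obs[i][2]).ravel()*(1,1,1.5)[i] for i in sel])
    r=least_squares(f,[573,-15]);print(sel,r.x.round(1),r.fun.round(1))
E
```

```text
[0] [576.4 -15.4] [-0.  0.]
[1] [573.  -25.7] [0. 0.]
[2] [572.6 -22.6] [ 0. -0.]
[0, 1, 2] [574.6 -20.3] [ 2.2  5.4 -6.  -0.  -0.3  1.1]
```

Emit:
jog_arm([
  {"xyz": [-0.02, 0.04, 0.1], "spin": 0},
  {"xyz": [0, 0, 0.2], "spin": 0},
  {"xyz": [0, 0, 0.25], "spin": 0},
  {"xyz": [0, 0, 0.25], "spin": 0},
  {"xyz": [0, 0, 0.2], "spin": 0},
  {"xyz": [0, 0, 0.07], "spin": 0},
  {"xyz": [0, 0, 0], "spin": 0},
  {"xyz": [0, 0, 0], "spin": 0},
  {"xyz": [0, 0, 0], "spin": 0},
  {"xyz": [0, 0, 0], "spin": 0},
])

```text
time: 17.8
tool_pos: [576.3, -18.4, 154.6]
tcp_rot: [3.141, -0.0, 0.835]
contact_force: [-1.1, -1.5, -0.3]
grip_width: 92.1
finger_force: 0.0
```

```bash
python3 - <<'E'
from h import *
import cv2
o=bot.get_obs();print(o['time'],o['tool_pos'],o['tcp_rot'])
cal=bot.get_calibration("wrist");im=bot.capture("wrist")
np.save("cal4.npy",cal,allow_pickle=True)
print(proj(cal,[[575.5,-17.5,135.5]],True))
t=np.linspace(0,2*np.pi,60);print(np.ptp(proj(cal,np.c_[575.5+27*np.cos(t),-17.5+27*np.sin(t),0*t+135.5],True),axis=0))
cv2.imwrite("pics/w4.png",cv2.convertScaleAbs(cv2.resize(im[120:320,200:440],None,fx=3,fy=3,interpolation=2),alpha=1.6,beta=15))
E
```

```text
17.8 [576.3110176  -18.44928469 154.59852961] [ 3.14086691e+00 -4.94146554e-04  8.34801778e-01]
[[314.44812042 234.04237871]]
[87.95973717 82.20973631]
```

View pics/w4.png

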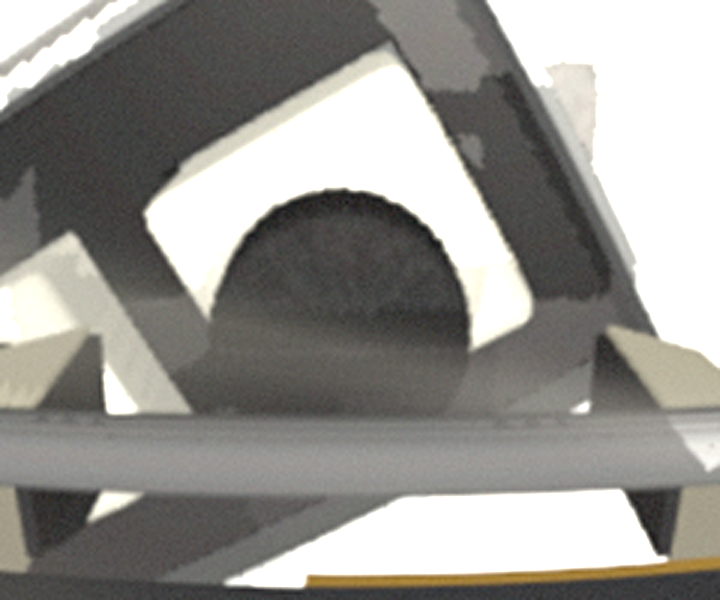

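```bash
python3 - <<'E'
from h import *
from scipy.optimize import least_squares
cal=np.load("cal4.npy",allow_pickle=True).item()
t=np.linspace(0,2*np.pi,181)
def sil(x,y):
    p=np.vstack([proj(cal,np.c_[x+27*np.cos(t),y+27*np.sin(t),0*t+z],True) for z in (109,135.5)])
    return np.array([p[:,1].min(),p[:,0].min(),p[:,0].max()])
ob=np.array([120+189/3,200+210/3,200+470/3])
print(sil(575.5,-17.5),ob)
r=least_squares(lambda q:sil(*q)-ob,[575.5,-17.5],diff_step=1e-3);print(r.x,r.fun)
E
```

```text
[181.96397107 270.46290941 358.48356753] [183.         270.         356.66666667]
[574.46933794 -17.57847003] [ 0.06253934 -0.62072932  0.61809491]
```

Emit:
jog_arm([
  {"xyz": [-0.008, -0.023, 0.05], "spin": 0},
  {"xyz": [0, 0, 0.12], "spin": 0},
  {"xyz": [0, 0, 0.15], "spin": 0},
  {"xyz": [0, 0, 0.15], "spin": 0},
  {"xyz": [0, 0, 0.1], "spin": 0},
  {"xyz": [0, 0, 0.05], "spin": 0},
  {"xyz": [0, 0, 0], "spin": 0},
  {"xyz": [0, 0, 0], "spin": 0},
  {"xyz": [0, 0, 0], "spin": 0},
  {"xyz": [0, 0, 0], "spin": 0},
])

```text
time: 19.1
tool_pos: [574.5, -17.7, 104.9]
tcp_rot: [3.141, -0.0, 0.835]
contact_force: [-0.8, -0.8, 0.0]
grip_width: 91.9
finger_force: 0.0
```

Emit:
jog_arm([
  {"xyz": [0, 0, 0], "spin": 0},
  {"xyz": [0, 0, 0], "spin": 0},
  {"xyz": [0, 0, 0], "spin": 0},
  {"xyz": [0, 0, 0], "spin": 0},
  {"xyz": [0, 0, 0], "spin": 0},
  {"xyz": [0, 0, 0], "spin": 0},
  {"xyz": [0, 0, 0], "spin": 0},
  {"xyz": [0, 0, 0], "spin": 0},
  {"xyz": [0, 0, 0], "spin": 0},
  {"xyz": [0, 0, 0], "spin": 0},
], gripper=0)

```text
time: 20.35
tool_pos: [574.5, -17.8, 104.6]
tcp_rot: [3.141, -0.0, 0.835]
contact_force: [2.5, -0.5, -1.4]
grip_width: 53.6
finger_force: 30.0
```

Emit:
jog_arm([
  {"xyz": [0, 0, 0.02], "spin": 0},
  {"xyz": [0, 0, 0.02], "spin": 0},
  {"xyz": [0, 0, 0.02], "spin": 0},
  {"xyz": [0, 0, 0.02], "spin": 0},
  {"xyz": [0, 0, 0.015], "spin": 0},
  {"xyz": [0, 0, 0], "spin": 0},
  {"xyz": [0, 0, 0], "spin": 0},
  {"xyz": [0, 0, 0], "spin": 0},
  {"xyz": [0, 0, 0], "spin": 0},
  {"xyz": [0, 0, 0], "spin": 0},
])

```text
time: 21.6
tool_pos: [574.6, -17.8, 98.5]
tcp_rot: [3.14, -0.001, 0.835]
contact_force: [-2.2, -1.9, 10.9]
grip_width: 53.3
finger_force: 30.0
```

Emit:
jog_arm([
  {"xyz": [0, 0, 0.01], "spin": 0},
  {"xyz": [0, 0, 0], "spin": -0.3},
  {"xyz": [0, 0, 0], "spin": -0.5},
  {"xyz": [0, 0, 0], "spin": -0.6},
  {"xyz": [0, 0, 0], "spin": -0.6},
  {"xyz": [0, 0, 0], "spin": -0.6},
  {"xyz": [0, 0, 0], "spin": -0.6},
  {"xyz": [0, 0, 0], "spin": -0.6},
  {"xyz": [0, 0, 0], "spin": -0.6},
  {"xyz": [0, 0, 0], "spin": -0.6},
])

```text
time: 22.85
tool_pos: [576.0, -17.4, 98.5]
tcp_rot: [3.137, -0.001, 1.336]
contact_force: [0.5, 0.9, 13.5]
grip_width: 53.2
finger_force: 30.0
```

```bash
python3 - <<'E'
from h import *
o=bot.get_obs();print(o['moment'],o['contact_force'],o['tool_pos'],o['tcp_rot'])
E
```

```text
[ 0.14971739  0.12846352 -0.07999003] [ 0.45851749  0.90818804 13.49677666] [575.98418578 -17.38645648  98.50565858] [ 3.13672347e+00 -1.27719435e-03  1.33649575e+00]
```

Emit:
jog_arm([
  {"xyz": [0, 0, 0], "spin": -0.7},
  {"xyz": [0, 0, 0], "spin": -0.7},
  {"xyz": [0, 0, 0], "spin": -0.7},
  {"xyz": [0, 0, 0], "spin": -0.7},
  {"xyz": [0, 0, 0], "spin": -0.7},
  {"xyz": [0, 0, 0], "spin": -0.7},
  {"xyz": [0, 0, 0], "spin": -0.7},
  {"xyz": [0, 0, 0], "spin": -0.6},
  {"xyz": [0, 0, 0], "spin": 0},
  {"xyz": [0, 0, 0], "spin": 0},
])

```text
time: 24.1
tool_pos: [575.9, -17.4, 98.5]
tcp_rot: [3.137, 0.002, 1.885]
contact_force: [0.6, 1.6, 13.9]
grip_width: 53.2
finger_force: 30.0
```

```bash
python3 - <<'E'
from h import *
o=bot.get_obs();print(o['moment'],o['contact_force'],o['tool_pos'],o['tcp_rot'])
E
```

```text
[0.16808873 0.08532665 0.09733077] [ 0.62815414  1.60162615 13.90872508] [575.89148877 -17.37416604  98.46082383] [3.13707234e+00 1.54446485e-03 1.88512118e+00]
```

Emit:
jog_arm([
  {"xyz": [0, 0, -0.02], "spin": 0},
  {"xyz": [0, 0, -0.02], "spin": 0},
  {"xyz": [0, 0, -0.02], "spin": 0},
  {"xyz": [0, 0, -0.02], "spin": 0},
  {"xyz": [0, 0, -0.03], "spin": 0},
  {"xyz": [0, 0, -0.03], "spin": 0},
  {"xyz": [0, 0, 0], "spin": 0},
  {"xyz": [0, 0, 0], "spin": 0},
  {"xyz": [0, 0, 0], "spin": 0},
  {"xyz": [0, 0, 0], "spin": 0},
])

```text
time: 25.35
tool_pos: [574.2, -17.6, 107.2]
tcp_rot: [-3.141, -0.0, 1.885]
contact_force: [3.4, 0.9, -0.8]
grip_width: 53.0
finger_force: 30.0
```

Emit:
jog_arm([
  {"xyz": [0, 0, -0.03], "spin": 0},
  {"xyz": [0, 0, -0.05], "spin": 0},
  {"xyz": [0, 0, -0.1], "spin": 0},
  {"xyz": [0, 0, -0.15], "spin": 0},
  {"xyz": [0, 0, -0.15], "spin": 0},
  {"xyz": [0, 0, -0.15], "spin": 0},
  {"xyz": [0, 0, -0.1], "spin": 0},
  {"xyz": [0, 0, 0], "spin": 0},
  {"xyz": [0, 0, 0], "spin": 0},
  {"xyz": [0, 0, 0], "spin": 0},
])

```text
time: 26.6
tool_pos: [574.1, -17.6, 165.2]
tcp_rot: [-3.141, -0.0, 1.885]
contact_force: [0.4, -0.1, -0.4]
grip_width: 53.2
finger_force: 30.0
```

```bash
python3 - <<'E'
from h import *
import cv2
o=bot.get_obs();print(o['moment'],o['contact_force'],o['tool_pos'],o['grip_width'])
a=bot.capture("scene")[100:280,230:420];b=bot.capture("wrist")
c=np.zeros((400,800,3),np.uint8);c[:360,:380]=cv2.resize(a,None,fx=2,fy=2,interpolation=2);c[:262,380:800]=cv2.resize(b,(420,262))
cv2.imwrite("pics/f.png",cv2.convertScaleAbs(c,alpha=1.4,beta=10))
E
```

```text
[ 0.01326694 -0.0308416   0.00475511] [ 0.44082364 -0.13418836 -0.38074782] [574.05181102 -17.63377488 165.2321136 ] 53.173359398184296
```

View pics/f.png

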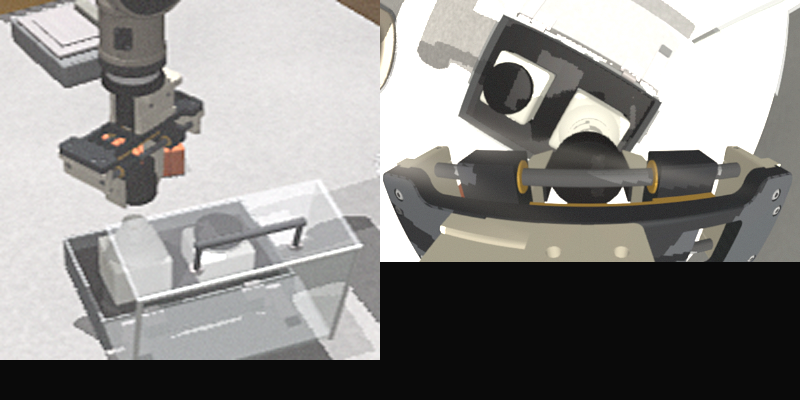

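The scene view at left shows the cap held between the fingers at about (142,180), with the bottle standing in its well and its open neck at (130,225). The cover is open, with its handle at (250,235). I'm handing in the job.

```bash
python3 -c "
from plant import bot
print(bot.close_job())"
```

```text
the job is handed in; nothing more can be done
None
```

The job is handed in after about 27 s of robot time: the cover is open on its back stop, the cap is unlocked and held upright about 6 cm above the bottle mouth, and the bottle is standing in its well; no verdict came back from the hand-in.

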